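Nest the graded parts trays behind the bay flap

TASK

Nest the three graded steel trays in size order: put the small tray into the open end of the middle tray, and push both along the guide and under the swing flap into the large tray that stands in the green bay, each fully home in the next. Leave them upright and at rest with the flap hanging shut behind them.

Things in the scene. Friction and masses are not known exactly. Their poses are not given: they have to be found in the camera images.
- bay: Green steel bay with guide, fixed; place and yaw vary. Origin on the bench under the flap's hinge, mid-width; +x = push direction. Guide rails 12 mm high, x -102 to -2 mm, inner faces y +-39.5, outer +-49.5. Posts at x 0, y +-47 to 61, 72 mm high. Open-topped bay behind, no floor: side walls x 7 to 122, inner faces y +-45.5, 58 high; back wall's inner face at x 118.
- hinge (a point): Middle of the flap's hinge bar, on the bay 68 mm above its origin, same axes. The bar is 7 mm thick, along y between the posts. It stops a straight-down tool from following a tray past it: lean the tool some 40 deg, fingers together, so that the fingertips lead under the bar; the gripper above must also clear the posts.
- flap (a joint): Light aluminium flap (50 g) on the bar: 0 = hanging shut, grows to 1.45 rad as its lower edge swings in (bay +x) and up; never outwards; falls shut by its weight. Lower part 48 mm wide, 3 thick, ends 27 mm above the bench: it drops inside a passing tray, is lifted by the tray's rear wall, and falls shut only once that wall is 24 mm past the hinge.
- small_center (a point): Centre (22.5 mm up) of the small tray: sheet steel, 0.3 kg, open top, four walls, 84 long (x) x 64 wide (y) x 45 high, sheet 2.5. Nose at +x: underside rises 6 over the last 12 mm, corners chamfered 8, so it climbs in and centres itself; flat rear wall at -x, only 28 high. On the robot's right; can be grasped across y. The 86 x 92 x 40 mm tub near it is a bystander.
- middle_center (a point): Centre (25 mm up) of the middle tray: sheet steel, 0.4 kg, open top and open -x end, 84 long (x) x 74 wide x 50 high, sheet 2.5, 69 clear inside; nose at +x (rise 5 over 12 mm, corners chamfered 5). Loose in the guide, 2.5 mm play each side, nose 15 to 45 mm before the flap. Small tray home: its centre at x -2.5 mm from here, its rear 2.5 mm out of the open end.
- large_center (a point): Centre (27.5 mm up) of the large tray: sheet steel, 0.6 kg, open top and open -x end, 84 long (x) x 86 wide x 55 high, 80 clear inside, end wall and floor 2.5. Loose in the bay, within 3 mm of the back wall. Middle tray home: its centre at x -2.5 mm from here. All home: small tray's rear 29 mm past the hinge; pushing on, force rises steeply against the back wall.
There are look-alikes about, which are no part of the job. Leave any purple look-alike of the part that bears small_center alone.

How it is judged:
On the way:
1. the small tray is in the middle tray's open end (at least half-way) as the flap is swung open (value of joint flap above 0.5 rad and x of small_center in the frame of middle_center between -0.045 and 0.004 m and y of small_center in the frame of middle_center between -0.01 and 0.01 m), for 0.1 s.
At the end, for the whole second after the job is handed in: Small tray in middle, middle in large, each within 5.5 mm of fully home, 5 mm sideways and in height, aligned and upright within 0.08 rad; large tray still in the bay (centre 63 to 83 mm past the hinge line); flap shut (under 0.08 rad); trays at rest (under 0.02 m/s) (x of small_center in the frame of middle_center between -0.008 and 0.002 m and y of small_center in the frame of middle_center between -0.005 and 0.005 m and z of small_center in the frame of middle_center between -0.005 and 0.005 m and angle between the x axis of small_center and the x axis of middle_center, either way round below 0.08 rad and x of middle_center in the frame of large_center between -0.008 and 0.002 m and y of middle_center in the frame of large_center between -0.005 and 0.005 m and z of middle_center in the frame of large_center between -0.005 and 0.005 m and angle between the x axis of middle_center and the x axis of large_center, either way round below 0.08 rad and x of large_center in the frame of bay between 0.063 and 0.083 m and value of joint flap below 0.08 rad and angle between each of small_center, middle_center, large_center's own z axis and vertical below 0.08 rad and linear speed of each of small_tray, middle_tray, large_tray below 0.02 m/s); the robot touches nothing.
It also fails if it takes over 54 s, if anything falls off the work surface, if the arm or the gripper's body presses on something with over 40 N, if the wrist force passes 120 N, or if a joint passes its speed limit or range.

ROBOT

A 6-joint arm with a two-finger parallel gripper is mounted at the origin on the work surface. World frame = base frame: x ahead of the robot, y to its left, z up, the work surface at z = 0. Lengths are in m, angles in rad, forces in N, time in s.
With the tool pointing down it reaches from about 0.35 to 0.925 m from the base axis. Payload 6.4 kg.
Tool frame: the origin (TCP) lies on the centre line of the jaws, within the pads' length; the fingertips stand 17 mm ahead of it and the grasp point (between the pads) lies 2 mm behind it; z points along the fingers, y is the direction in which the jaws open and shut (so a half turn about z gives the same grasp; the last joint's range is limited). The gripper opens to 85 mm and grips with 20 to 120 N. Pads are 22 mm wide; open, the fingers measure 114 mm over their backs; the gripper's body (76 mm by 85 mm) begins 54 mm behind the grasp point. The pads swing forward as they close: fully open they stand 13 mm farther back than shut.
Start: joints at [1.127, 0.245, 1.558, -0, 1.339, -0.174], TCP at [0.173, 0.626, 0.248] pointing down, gripper open.
Joint ranges: [-3.13, 3.13], [-1.02, 2.26], [0.13, 2.54], [-0.95, 4.09], [0.21, 2.88], [-2.74, 2.74]. Speed limits (rad/s): [2.57, 2.57, 3.14, 3.14, 3.14, 3.14].

INTERFACE

Orientations are given as a unit quaternion [x, y, z, w].
In Python, from plant import ctrl gives the robot as it stands.
- The arm moves only by the tool step_arm, never from a script. Its argument "rows" is a list that holds one entry, the list of rows, each a list of 6 numbers: the shift along the tool's x, y, z in units of 0.4 m (1.0 is 0.4 m), then the turn, a rotation vector about the tool's x, y, z in units of 120 degrees (1.0 is 120 degrees). In form: [[[dx, dy, dz, wx, wy, wz], ...]]. A call has 1 to 10 rows; each row shifts and turns the commanded pose from where the row before left it, along the tool's axes as they then stand; what a row does not reach is not made up. A row lasts 1/8 s, in which the tool goes at most 62.5 mm and 10.7 degrees, less where a joint would pass 70% of its speed; a pose out of reach is approached as far as the arm can. A call with a number of a shift or a turn outside -1 to 1 is refused whole. A call with a gripper value outside its range is refused whole. "gripper" is the opening in per cent of the stroke, from 0 (shut) to 100 (fully open), set as the call begins (left out, the last holds). The fingers move at their own pace and stop on an object; "grip_force" is the grip in N (left out, the last holds). Time passes only in rows, so rows that do not move let the fingers close. It gives the time, the measured TCP pose, the force and the opening at its end, in the units of the state.
- ctrl.state(): the state, without advancing time (a new reading comes with each control period).
- ctrl.snapshot(name): name is "side" or "top"; returns a dict with "image" (384x512x3 uint8, red, green, blue), "fx", "fy", "cx", "cy" (pixels), "cam_to_world" (4x4, takes a point from camera to world coordinates). Camera axes: x right, y up, looking along -z (the intrinsics and any distortion apply to the point x, -y, -z); pixel columns grow to the right and rows downward; lengths in m; the calibration is good to about 2 mm. A picture is of the moment at which its call begins. There is no depth.
- ctrl.hand_in(): hands the job in, once; it reports no verdict.
The state is a dict: "time_s": time; "joint_positions": joint angles; "qd": joint speeds; "effort": joint torques, N m; "tcp_pos": TCP position; "ee_rot": TCP orientation; "wrist_force": force on the tool from outside, world axes, zero at the start; "ft_torque": the same for the moment, N m; "gripper_width": opening from 0.0 (shut) to 1.0 (fully open).
Only numpy, scipy, OpenCV 4.12 (cv2) and the standard library are available. Lean on these libraries where they do the work, as an engineer would, in place of code of your own. Each camera call takes 0.05 s, during which the arm holds its last target. There are 200 camera calls.

## Working session

There is one attempt and no reset: what is moved stays moved. The work goes in short steps, Python scripts to look and compute and a tool call to move; the robot and the scene stay as the last step left them, time stands still between calls to the robot, and variables do not carry over. Pictures are saved under pics/ and viewed, about 8 in all and at most 12, crops included, and the job is handed in when it is done.

Besides the shell and the picture viewer there is one more tool, called after "Call:" in YAML: its name, and indented under it one key for each argument. step_arm: Moves the arm, as the interface text tells. Shifts and turns lie within -1 to 1; 1 stands for 0.4 m of shift or 120 degrees of turn. Its arguments: {"type":"object","properties":{"rows":{"type":"array"},"gripper":{"type":"number"},"grip_force":{"type":"number"}},"required":["rows"]}

```bash
mkdir -p pics; ls; cat > h.py <<'E'
import numpy as np, cv2
from plant import ctrl
def snap(n,f):
    s=ctrl.snapshot(n); cv2.imwrite('pics/'+f,s['image'][:,:,::-1]); np.savez('pics/'+n,**{k:v for k,v in s.items()}); return s
def ray(s,u,v):
    T=np.array(s['cam_to_world']); d=T[:3,:3]@np.array([(u-s['cx'])/s['fx'],-(v-s['cy'])/s['fy'],-1]); return T[:3,3],d
def onz(s,u,v,z):
    o,d=ray(s,u,v); return o+d*(z-o[2])/d[2]
E
python3 - <<'E'
from h import *
a=snap('top','top1.png'); b=snap('side','side1.png')
for s in (a,b): print({k:np.round(np.array(v),3).tolist() for k,v in s.items() if k!='image'})
print(ctrl.state())
E
```

```text
pics
{'fx': 446.727, 'fy': 446.727, 'cx': 247.696, 'cy': 194.671, 'cam_to_world': [[0.0, 0.999, -0.051, 0.41], [-1.0, -0.001, -0.021, -0.003], [-0.021, 0.051, 0.998, 1.055], [0.0, 0.0, 0.0, 1.0]]}
{'fx': 412.779, 'fy': 412.779, 'cx': 261.456, 'cy': 185.785, 'cam_to_world': [[0.911, 0.217, -0.35, 0.098], [-0.412, 0.491, -0.767, -0.783], [0.005, 0.844, 0.537, 0.633], [0.0, 0.0, 0.0, 1.0]]}
{'time_s': 0.1, 'joint_positions': array([ 1.12689788e+00,  2.45760451e-01,  1.55889073e+00,  1.26065573e-05,
        1.33869757e+00, -1.74109724e-01]), 'qd': array([ 2.49891135e-03, -6.71992789e-04, -2.01276722e-03, -3.21960895e-06,
       -2.69697463e-03, -8.02148038e-04]), 'effort': array([ 1.19296542e-04, -4.30668962e+01, -3.27128828e+01, -1.77258262e-04,
        2.90079093e-03, -1.90827177e-05]), 'tcp_pos': array([0.17303575, 0.62605756, 0.24728086]), 'ee_rot': array([ 1.34487024e-01,  9.90914966e-01, -8.34597064e-04, -2.72866117e-04]), 'wrist_force': array([ 0.27877599, -0.35996905,  0.27094112]), 'ft_torque': array([ 0.01867327, -0.04454257, -0.00017296]), 'gripper_width': 0.9989324000026711}
```

View pics/top1.png

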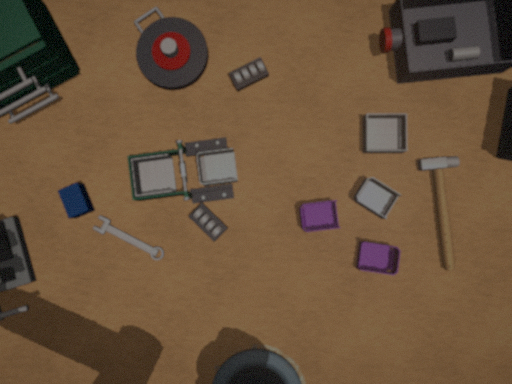

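View pics/side1.png

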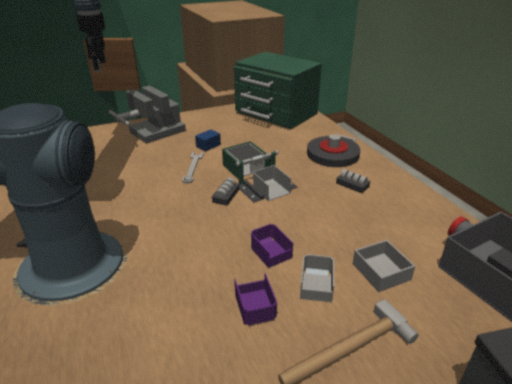

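The top view shows the bay with its flap at about (183,170) and the guide with the middle tray at (215,167), pushing leftwards. The small tray is at (376,197), the tub at (385,133) and the purple decoys at (318,215) and (378,257). I'll zoom in.

```bash
python3 - <<'E'
import cv2,numpy as np
a=cv2.imread('pics/top1.png'); b=cv2.imread('pics/side1.png')
c=lambda i,x,y,w,h:cv2.resize(i[y:y+h,x:x+w],(400,300),interpolation=cv2.INTER_CUBIC)
m=np.vstack([np.hstack([c(a,120,125,124,93),c(a,346,165,60,45)]),np.hstack([c(b,210,135,96,72),c(b,286,245,72,54)])])
m=np.clip(m*1.5,0,255).astype(np.uint8)
cv2.imwrite('pics/c1.png',m)
E
```

```text
(no output)
```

View pics/c1.png

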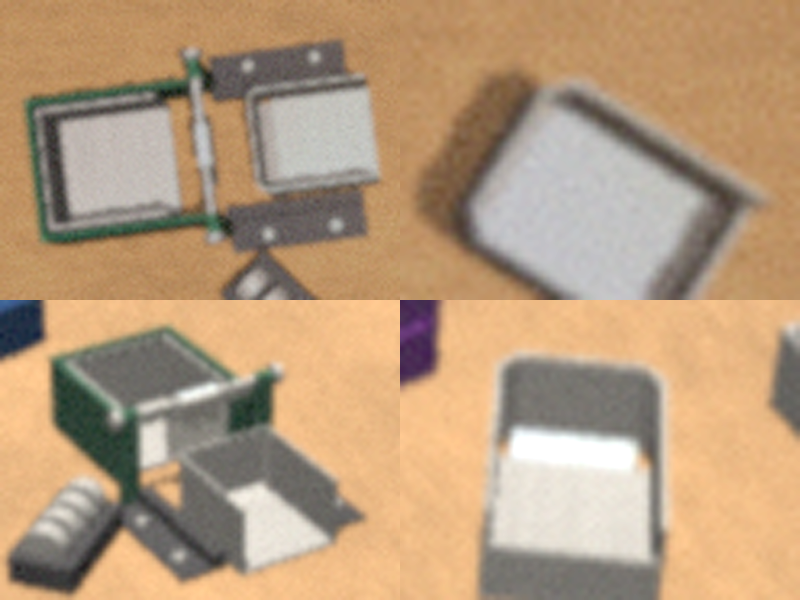

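```bash
python3 - <<'E'
from h import *
s=dict(np.load('pics/top.npz')); b=dict(np.load('pics/side.npz'))
p=lambda u,v,z:onz(s,u,v,z)[:2]
A=p(178.9,141.4,.072);B=p(186.3,198.5,.072)
d=A-B; print('posts',A,B,np.hypot(*d),'mid',(A+B)/2,'axis yaw',np.degrees(np.arctan2(d[1],d[0]))+90)
c=lambda x,y:(120+x/3.226,125+y/3.226)
# bay wall outer corners z=58 (left), rails outer corners z=12
for n,q,z in [('wallTL',(27,100),.058),('wallBL',(45,240),.058),('railTR',(343,41),.012),('railBR',(367,235),.012),('midrimTL',(250,88),.05),('midrimBL',(262,190),.05),('midTR',(365,77),.05),('midBR',(380,182),.05),('lgTL',(36,106),.055),('lgBL',(50,232),.055)]:
    print(n,p(*c(*q),z))
im=s['image'][165:225,340:412].astype(np.int16)
hsv=cv2.cvtColor(s['image'],cv2.COLOR_RGB2HSV)[165:225,340:412]
m=(hsv[...,1]<60).astype(np.uint8)*255
m=cv2.morphologyEx(m,cv2.MORPH_OPEN,np.ones((2,2)))
cs,_=cv2.findContours(m,0,1); k=max(cs,key=cv2.contourArea)
print(cv2.contourArea(k),[(np.array(r)+([340,165] if i==0 else 0)) for i,r in enumerate(cv2.minAreaRect(k))], (cv2.boxPoints(cv2.minAreaRect(k))+[340,165]).round(1).tolist())
big=cv2.resize(s['image'][165:225,340:412],None,fx=8,fy=8,interpolation=cv2.INTER_CUBIC)[:,:,::-1]
mm=cv2.resize(m,None,fx=3,fy=3); 
cv2.imwrite('pics/c2.png',np.clip(big*1.4,0,255)); 
E
```

```text
posts [0.57903658 0.17068659] [0.45182729 0.15320992] 0.12840419454830787 mid [0.51543193 0.16194826] axis yaw 97.82261691887788
wallTL [0.54858848 0.28744663]
wallBL [0.45046756 0.27343995]
railTR [0.59776829 0.06920485]
railBR [0.45587364 0.05136404]
midrimTL [0.55780092 0.13200205]
midrimBL [0.48581391 0.123119  ]
midTR [0.56536326 0.05100013]
midBR [0.49133247 0.04033234]
lgTL [0.54475272 0.28190441]
lgBL [0.45618346 0.27083468]
1027.5 [array([377.44356537, 197.46435547]), array([38.09149933, 29.68111038]), np.float64(32.27564239501953)] [[353.4, 199.8], [369.3, 174.7], [401.5, 195.1], [385.6, 220.2]][ WARN:0@1.040] global loadsave.cpp:1063 imwrite_ Unsupported depth image for selected encoder is fallbacked to CV_8U.
```

View pics/c2.png

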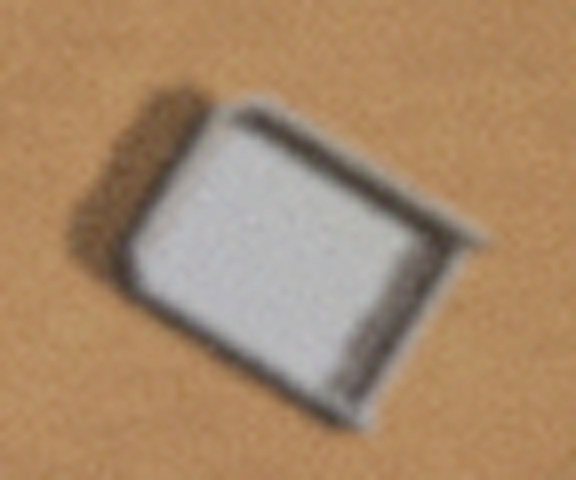

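```bash
python3 - <<'E'
from h import *
s=dict(np.load('pics/top.npz')); b=dict(np.load('pics/side.npz'))
c=lambda x,y:onz(s,340+x/8,165+y/8,.045)[:2]
R1,R2,N1,N2,M1,M2=map(lambda q:c(*q),[(487,240),(372,426),(268,98),(130,290),(220,100),(128,248)])
print(R1,R2,'w',np.hypot(*(R1-R2)))
f=lambda d:np.degrees(np.arctan2(d[1],d[0]))
print('yaws',f(N1-R1),f(N2-R2),f(R1-R2)+90,f(M1-M2)+90,'len',np.hypot(*((M1+M2)/2-(R1+R2)/2)))
print('ctr',((M1+M2)/2+(R1+R2)/2)/2, 'rearmid',(R1+R2)/2)
E
```

```text
[ 0.46063158 -0.32649863] [ 0.4084035  -0.29357362] w 0.06174001162290393
yaws 56.5027216500402 60.34876792185045 57.77233099457396 57.78889446626169 len 0.08380993082229404
ctr [ 0.45692492 -0.27462518] rearmid [ 0.43451754 -0.31003613]
```

```bash
cat >> h.py <<'E'
from scipy.linalg import logm,expm
from scipy.spatial.transform import Rotation as Ro
def Tof(p,R): T=np.eye(4);T[:3,:3]=R;T[:3,3]=p;return T
def cur():
    s=ctrl.state(); return Tof(s['tcp_pos'],Ro.from_quat(s['ee_rot']).as_matrix())
def down(yaw,lean=0): # tool x along yaw, lean deg: fingertips lead to +x
    return (Ro.from_euler('z',yaw,degrees=True)*Ro.from_euler('x',180,degrees=True)*Ro.from_euler('y',lean,degrees=True)).as_matrix()
def plan(T0,T1,n):
    X=np.real(logm(np.linalg.inv(T0)@T1))/n; E=expm(X)
    r=np.r_[E[:3,3]/.4, Ro.from_matrix(E[:3,:3]).as_rotvec()/np.radians(120)]
    print(n,'x',r.round(4).tolist(),'mm',round(np.linalg.norm(E[:3,3])*1e3,1)); return T1
O=np.array([.515,.162,0]);BY=97.5
def bay(x,y,z):
    a=np.radians(BY);return O+np.array([x*np.cos(a)-y*np.sin(a),x*np.sin(a)+y*np.cos(a),z])
E
python3 - <<'E'
from h import *
T=cur(); g=np.array([.443,-.2965])
T=plan(T,Tof([*g,.16],down(57.8)),20)
T=plan(T,Tof([*g,.025],down(57.8)),5)
E
```

```text
20 x [-0.1382, -0.0183, 0.0109, -0.0, 0.0, 0.0445] mm 55.9
5 x [-0.0, -0.0, 0.0675, 0.0, -0.0, 0.0] mm 27.0
```

Call:
step_arm:
  rows:
    - [[-0.1382,-0.0183,0.0109,0,0,0.0445],[-0.1382,-0.0183,0.0109,0,0,0.0445],[-0.1382,-0.0183,0.0109,0,0,0.0445],[-0.1382,-0.0183,0.0109,0,0,0.0445],[-0.1382,-0.0183,0.0109,0,0,0.0445],[-0.1382,-0.0183,0.0109,0,0,0.0445],[-0.1382,-0.0183,0.0109,0,0,0.0445],[-0.1382,-0.0183,0.0109,0,0,0.0445],[-0.1382,-0.0183,0.0109,0,0,0.0445],[-0.1382,-0.0183,0.0109,0,0,0.0445]]
  gripper: 100
  grip_force: 30

```text
time_s: 1.35
tcp_pos: [0.5403, 0.2311, 0.2042]
ee_rot: [0.567, 0.824, -0.0, -0.0]
wrist_force: [1.3, 0.0, 0.5]
gripper_width: 0.997
```

Call:
step_arm:
  rows:
    - [[-0.1382,-0.0183,0.0109,0,0,0.0445],[-0.1382,-0.0183,0.0109,0,0,0.0445],[-0.1382,-0.0183,0.0109,0,0,0.0445],[-0.1382,-0.0183,0.0109,0,0,0.0445],[-0.1382,-0.0183,0.0109,0,0,0.0445],[-0.1382,-0.0183,0.0109,0,0,0.0445],[-0.1382,-0.0183,0.0109,0,0,0.0445],[-0.1382,-0.0183,0.0109,0,0,0.0445],[-0.1382,-0.0183,0.0109,0,0,0.0445],[-0.1382,-0.0183,0.0109,0,0,0.0445]]

```text
time_s: 2.6
tcp_pos: [0.4413, -0.2975, 0.1607]
ee_rot: [0.876, 0.481, -0.0, -0.0]
wrist_force: [0.6, -0.3, -0.5]
gripper_width: 1.003
```

```bash
python3 - <<'E'
from h import *
s=ctrl.state();print(s['time_s'],s['joint_positions'].round(3),s['tcp_pos'].round(4))
T=cur(); g=np.array([.443,-.2965])
plan(T,Tof([*g,.025],down(57.8)),5)
E
```

```text
2.6 [-0.806  0.069  1.926  0.     1.147 -0.24 ] [ 0.4413 -0.2975  0.1607]
5 x [0.0009, 0.0005, 0.0679, -0.0, -0.0, -0.0004] mm 27.2
```

Call:
step_arm:
  rows:
    - [[0.0009,0.0005,0.068,0,0,0],[0.0009,0.0005,0.068,0,0,0],[0.0009,0.0005,0.068,0,0,0],[0.0009,0.0005,0.068,0,0,0],[0.0009,0.0005,0.068,0,0,0],[0,0,0,0,0,0]]

```text
time_s: 3.35
tcp_pos: [0.4427, -0.2934, 0.0228]
ee_rot: [0.876, 0.483, -0.001, -0.003]
wrist_force: [-0.3, -0.0, -0.1]
gripper_width: 1.0
```

Call:
step_arm:
  rows:
    - [[0,0,0,0,0,0],[0,0,0,0,0,0],[0,0,0,0,0,0],[0,0,0,0,0,0],[0,0,0,0,0,0]]
  gripper: 40
  grip_force: 40

```text
time_s: 3.98
tcp_pos: [0.4451, -0.2959, 0.0265]
ee_rot: [0.876, 0.483, 0.0, 0.001]
wrist_force: [-1.1, 0.4, 6.9]
gripper_width: 0.745
```

Call:
step_arm:
  rows:
    - [[0,0,-0.06,0,0,0],[0,0,-0.07,0,0,0],[0,0,-0.07,0,0,0],[0,0,-0.07,0,0,0]]

```text
time_s: 4.47
tcp_pos: [0.4437, -0.2945, 0.1333]
ee_rot: [0.876, 0.483, -0.0, -0.001]
wrist_force: [0.8, -0.4, -3.0]
gripper_width: 0.744
```

```bash
python3 - <<'E'
from h import *
s=snap('top','top2.png');b=snap('side','side2.png')
c=lambda i,x,y:cv2.resize(i[y:y+75,x:x+100],(400,300),interpolation=cv2.INTER_CUBIC)[:,:,::-1]
cv2.imwrite('pics/c3.png',np.clip(np.hstack([c(s['image'],330,155),c(b['image'],270,200)])*1.4,0,255).astype(np.uint8))
T=cur()
# held: grasp assumed 26 mm behind small centre; goal pre-insert: centre bay x -175 
for cx,n in((-175,14),):
  T=plan(T,Tof(bay(cx/1e3-.026,0,.135),down(BY)),n)
E
```

```text
14 x [0.05, 0.0057, 0.0001, 0.0002, 0.0001, -0.0237] mm 20.1
```

View pics/c3.png

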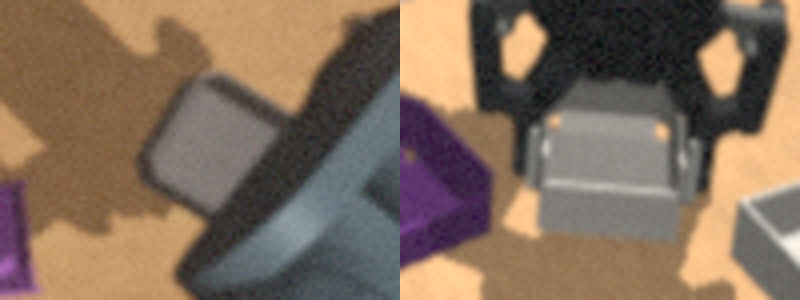

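Call:
step_arm:
  rows:
    - [[0.05,0.0057,0,0,0,-0.0237],[0.05,0.0057,0,0,0,-0.0237],[0.05,0.0057,0,0,0,-0.0237],[0.05,0.0057,0,0,0,-0.0237],[0.05,0.0057,0,0,0,-0.0237],[0.05,0.0057,0,0,0,-0.0237],[0.05,0.0057,0,0,0,-0.0237]]

```text
time_s: 5.45
tcp_pos: [0.5147, -0.1727, 0.1321]
ee_rot: [0.778, 0.628, -0.0, -0.001]
wrist_force: [-0.2, -0.1, -3.4]
gripper_width: 0.746
```

Call:
step_arm:
  rows:
    - [[0.05,0.0057,0,0,0,-0.0237],[0.05,0.0057,0,0,0,-0.0237],[0.05,0.0057,0,0,0,-0.0237],[0.05,0.0057,0,0,0,-0.0237],[0.05,0.0057,0,0,0,-0.0237],[0.05,0.0057,0,0,0,-0.0237],[0.05,0.0057,0,0,0,-0.0237],[0,0,0,0,0,0],[0,0,0,0,0,0]]

```text
time_s: 6.58
tcp_pos: [0.54, -0.036, 0.1331]
ee_rot: [0.659, 0.752, -0.0, 0.0]
wrist_force: [0.3, -0.6, -3.2]
gripper_width: 0.744
```

```bash
python3 - <<'E'
from h import *
s=ctrl.state();print(s['time_s'],s['joint_positions'].round(3),s['tcp_pos'].round(4))
T=cur()
T=plan(T,Tof(bay(-.201,0,.034),down(BY)),6)
E
```

```text
6.575 [-0.276  0.129  1.918 -0.     1.095 -0.408] [ 0.54   -0.036   0.1331]
6 x [-0.0006, 0.0004, 0.0413, 0.0, 0.0, 0.0001] mm 16.5
```

Call:
step_arm:
  rows:
    - [[0,0,0.041,0,0,0],[0,0,0.041,0,0,0],[0,0,0.041,0,0,0],[0,0,0.041,0,0,0],[0,0,0.041,0,0,0],[-0.002,0.002,0.041,0,0,0],[0,0,0,0,0,0]]

```text
time_s: 7.45
tcp_pos: [0.5398, -0.0364, 0.0329]
ee_rot: [0.659, 0.752, -0.001, -0.001]
wrist_force: [0.4, 0.2, -2.0]
gripper_width: 0.744
```

```bash
python3 - <<'E'
from h import *
s=snap('top','top3.png');b=snap('side','side3.png')
c=lambda i,x,y:cv2.resize(i[y:y+75,x:x+100],(400,300),interpolation=cv2.INTER_CUBIC)[:,:,::-1]
cv2.imwrite('pics/c4.png',np.clip(np.vstack([np.hstack([c(s['image'],170,125),c(b['image'],240,150)]),np.hstack([c(s['image'],210,125),c(b['image'],220,130)])])*1.4,0,255).astype(np.uint8))
print(ctrl.state()['tcp_pos'],ctrl.state()['wrist_force'])
E
```

```text
[ 0.54118155 -0.03672026  0.03478648] [-0.16180615  0.12757421 -1.76744073]
```

View pics/c4.png

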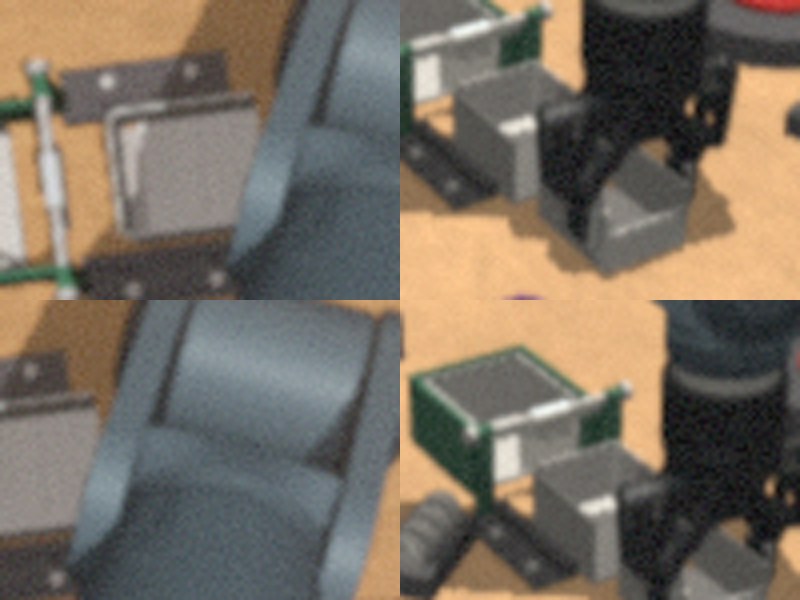

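```bash
python3 - <<'E'
from h import *
b=dict(np.load('pics/side.npz'))
a=np.radians(BY);u=np.array([np.cos(a),np.sin(a)]);v=np.array([-u[1],u[0]])
def q(x,y,z):
    p=onz(b,240+x/4,150+y/4,z)[:2]-O[:2]; return (np.array([p@u,p@v])*1e3).round(1)
for n,x,y,z in [('s botL',210,272,.008),('s botR',290,237,.008),('s rimR',293,178,.053),('m rimFL',58,99,.05),('m rimFR',140,65,.05),('m rearbotL',127,200,0),('m rimRL',122,147,.05),('postL',75,0,.072),('railL rear',58,206,.012)]: print(n,q(x,y,z))
for z in(0,.01):print(q(215,272,z))
E
```

```text
s botL [-219.2   28.9]
s botR [-215.5  -37.2]
s rimR [-213.8  -36.9]
m rimFL [-48.7  37.5]
m rimFR [-38.7 -36.4]
m rearbotL [-115.3   23.3]
m rimRL [-122.8   33.2]
postL [ 34.1 -26.9]
railL rear [-112.    75.8]
[-212.3   19.7]
[-222.9   27.8]
```

Call:
step_arm:
  rows:
    - [[0,0,0.007,0,0,0],[0.018,0,0,0,0,0],[0.018,0,0,0,0,0],[0.018,0,0,0,0,0],[0.018,0,0,0,0,0],[0.018,0,0,0,0,0]]

```text
time_s: 8.3
tcp_pos: [0.5361, -0.0004, 0.0319]
ee_rot: [0.659, 0.752, 0.0, 0.0]
wrist_force: [0.5, -0.2, -2.4]
gripper_width: 0.743
```

Call:
step_arm:
  rows:
    - [[0.018,0,0,0,0,0],[0.018,0,0,0,0,0],[0.018,0,0,0,0,0],[0.018,0,0,0,0,0],[0,0,0,0,0,0]]

```text
time_s: 8.93
tcp_pos: [0.5326, 0.0282, 0.032]
ee_rot: [0.659, 0.752, 0.0, 0.0]
wrist_force: [0.4, 0.6, -2.8]
gripper_width: 0.741
```

```bash
python3 - <<'E'
from h import *
s=snap('top','top4.png');b=snap('side','side4.png')
c=lambda i,x,y:cv2.resize(i[y:y+75,x:x+100],(400,300),interpolation=cv2.INTER_CUBIC)[:,:,::-1]
cv2.imwrite('pics/c5.png',np.clip(np.hstack([c(s['image'],170,125),c(b['image'],220,140)])*1.4,0,255).astype(np.uint8))
p=ctrl.state()['tcp_pos'];a=np.radians(BY);d=p[:2]-O[:2]
print(p,ctrl.state()['wrist_force'],d@[np.cos(a),np.sin(a)],d@[-np.sin(a),np.cos(a)])
E
```

```text
[0.53255562 0.02781125 0.03201665] [ 1.18810628  1.11245349 -2.81793598] -0.13533221375134796 0.00010971941125570667
```

View pics/c5.png

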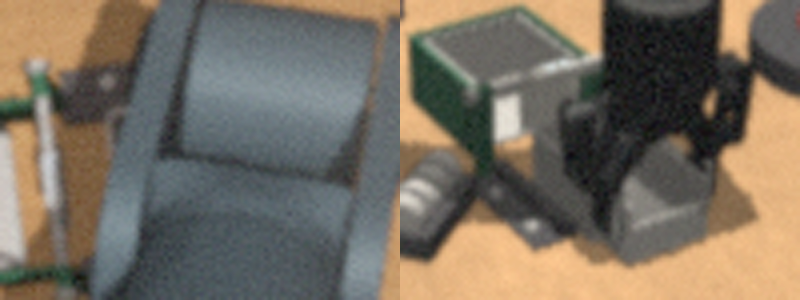

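Call:
step_arm:
  rows:
    - [[0,0,0.005,0,0,0],[0,0,0.005,0,0,0],[0,0,0,0,0,0]]

```text
time_s: 9.4
tcp_pos: [0.5327, 0.0272, 0.0289]
ee_rot: [0.659, 0.752, -0.0, -0.0]
wrist_force: [-3.0, -0.5, 6.9]
gripper_width: 0.743
```

Call:
step_arm:
  rows:
    - [[0,0,0,0,0,0],[0,0,0,0,0,0],[0,0,0,0,0,0]]
  gripper: 100

```text
time_s: 9.78
tcp_pos: [0.5322, 0.0276, 0.0277]
ee_rot: [0.659, 0.752, -0.0, -0.0]
wrist_force: [-0.3, -0.8, -0.4]
gripper_width: 1.002
```

Call:
step_arm:
  rows:
    - [[-0.005,0,-0.05,0,0,0],[-0.03,0,-0.08,0,0,0],[-0.06,0,-0.08,0,0,0],[-0.1,0,-0.08,0,0,0],[-0.1,0,0,0,0,0]]

```text
time_s: 10.4
tcp_pos: [0.5499, -0.091, 0.1473]
ee_rot: [0.659, 0.752, 0.001, 0.003]
wrist_force: [0.2, -0.0, -0.1]
gripper_width: 0.999
```

Call:
step_arm:
  rows:
    - [[0,0,0,0,0.08,0],[0,0,0,0,0.08,0],[0,0,0,0,0.08,0],[0,0,0,0,0.08,0],[0,0,0,0,0.03,0],[0,0,0,0,0,0]]
  gripper: 0

```text
time_s: 11.15
tcp_pos: [0.5475, -0.0899, 0.1428]
ee_rot: [0.616, 0.702, 0.236, -0.27]
wrist_force: [0.2, 0.5, -0.9]
gripper_width: 0.0
```

```bash
python3 - <<'E'
from h import *
s=snap('top','top5.png');b=snap('side','side5.png')
c=lambda i,x,y:cv2.resize(i[y:y+75,x:x+100],(400,300),interpolation=cv2.INTER_CUBIC)[:,:,::-1]
cv2.imwrite('pics/c6.png',np.clip(np.hstack([c(s['image'],170,125),c(b['image'],220,140)])*1.4,0,255).astype(np.uint8))
st=ctrl.state();p=st['tcp_pos'];a=np.radians(BY);d=p[:2]-O[:2]
print(p,st['joint_positions'].round(3),cur()[:3,2],down(BY,42)[:,2],d@[np.cos(a),np.sin(a)],d@[-np.sin(a),np.cos(a)])
E
```

```text
[ 0.54787556 -0.08925021  0.14385203] [-0.591  0.371  1.73   0.525  1.577 -0.867] [-0.08811536  0.66259527 -0.74377631] [-0.08733907  0.6634061  -0.74314483] -0.25339185431486483 0.00020043005274325947
```

View pics/c6.png

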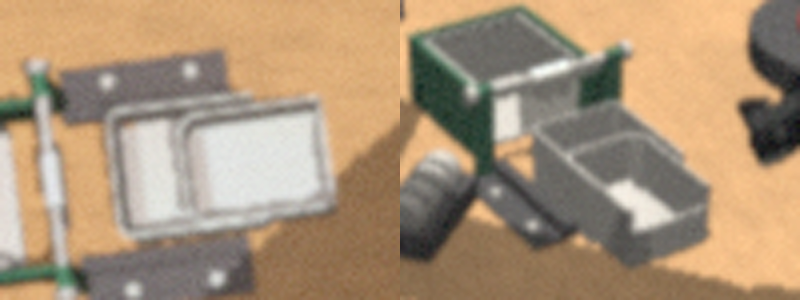

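```bash
python3 - <<'E'
from h import *
T=cur();R=down(BY,42)
T=plan(T,Tof(bay(-.195,0,.0236),R),6)
T=plan(T,Tof(bay(-.150,0,.0236),R),9)
T=plan(T,Tof(bay(-.080,0,.0236),R),10)
E
```

```text
6 x [-0.0154, 0.0001, 0.0535, -0.0001, 0.0001, 0.0001] mm 22.3
9 x [0.0093, -0.0, 0.0084, -0.0, 0.0, -0.0] mm 5.0
10 x [0.013, 0.0, 0.0117, -0.0, 0.0, -0.0] mm 7.0
```

Call:
step_arm:
  rows:
    - [[-0.0154,0,0.0535,0,0,0],[-0.0154,0,0.0535,0,0,0],[-0.0154,0,0.0535,0,0,0],[-0.0154,0,0.0535,0,0,0],[-0.0154,0,0.0535,0,0,0],[-0.0154,0,0.0535,0,0,0],[0,0,0,0,0,0],[0,0,0,0,0,0]]

```text
time_s: 12.25
tcp_pos: [0.5407, -0.0318, 0.0241]
ee_rot: [0.615, 0.702, 0.236, -0.269]
wrist_force: [0.4, -0.4, 0.1]
gripper_width: 0.002
```

Call:
step_arm:
  rows:
    - [[0.0093,0,0.0084,0,0,0],[0.0093,0,0.0084,0,0,0],[0.0093,0,0.0084,0,0,0],[0.0093,0,0.0084,0,0,0],[0.0093,0,0.0084,0,0,0],[0.0093,0,0.0084,0,0,0],[0.0093,0,0.0084,0,0,0]]

```text
time_s: 13.12
tcp_pos: [0.5359, 0.0033, 0.0239]
ee_rot: [0.615, 0.702, 0.236, -0.269]
wrist_force: [0.6, -2.8, 1.4]
gripper_width: -0.001
```

Call:
step_arm:
  rows:
    - [[0.0093,0,0.0084,0,0,0],[0.0093,0,0.0084,0,0,0],[0.0093,0,0.0084,0,0,0],[0.0093,0,0.0084,0,0,0],[0.0093,0,0.0084,0,0,0],[0.0093,0,0.0084,0,0,0],[0.0093,0,0.0084,0,0,0]]

```text
time_s: 14.0
tcp_pos: [0.5314, 0.0377, 0.0237]
ee_rot: [0.615, 0.702, 0.236, -0.269]
wrist_force: [-0.5, -5.9, 2.3]
gripper_width: -0.001
```

```bash
cat >> h.py <<'E'
def where():
    st=ctrl.state();p=st['tcp_pos'];a=np.radians(BY);d=p[:2]-O[:2];f=st['wrist_force']
    u=np.array([np.cos(a),np.sin(a)]);v=np.array([-u[1],u[0]])
    print('t',st['time_s'],'bay',(np.array([d@u,d@v,p[2]])*1e3).round(1),'F',(f[:2]@u).round(1),(f[:2]@v).round(1),f[2].round(1))
E
python3 - <<'E'
from h import *
where()
s=snap('top','top6.png');b=snap('side','side6.png')
c=lambda i,x,y:cv2.resize(i[y:y+75,x:x+100],(400,300),interpolation=cv2.INTER_CUBIC)[:,:,::-1]
cv2.imwrite('pics/c7.png',np.clip(np.hstack([c(s['image'],170,125),c(b['image'],220,140)])*1.4,0,255).astype(np.uint8))
T=plan(cur(),Tof(bay(-.06,0,.0236),down(BY,42)),10)
E
```

```text
t 14.0 bay [-1.253e+02 -1.000e-01  2.370e+01] F -5.8 1.3 2.3
10 x [0.012, 0.0, 0.0108, -0.0, 0.0, 0.0001] mm 6.5
```

View pics/c7.png

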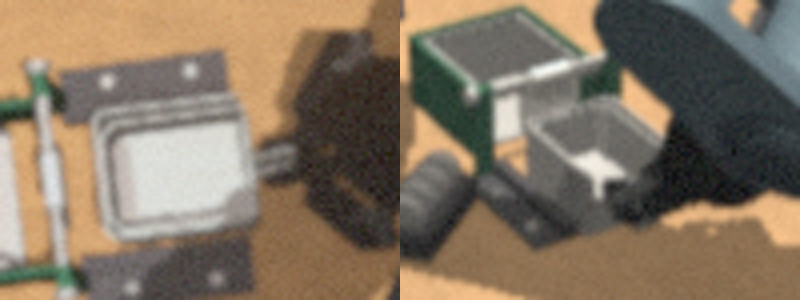

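Call:
step_arm:
  rows:
    - [[0.012,0,0.0108,0,0,0],[0.012,0,0.0108,0,0,0],[0.012,0,0.0108,0,0,0],[0.012,0,0.0108,0,0,0],[0.012,0,0.0108,0,0,0],[0.012,0,0.0108,0,0,0],[0.012,0,0.0108,0,0,0],[0.012,0,0.0108,0,0,0],[0.012,0,0.0108,0,0,0]]

```text
time_s: 15.22
tcp_pos: [0.5238, 0.0953, 0.0237]
ee_rot: [0.615, 0.702, 0.236, -0.269]
wrist_force: [1.2, -6.2, 1.9]
gripper_width: 0.002
```

Call:
step_arm:
  rows:
    - [[0.009,0,0.0081,0,0,0],[0.009,0,0.0081,0,0,0],[0.009,0,0.0081,0,0,0],[0.009,0,0.0081,0,0,0],[0.009,0,0.0081,0,0,0],[0.009,0,0.0081,0,0,0]]

```text
time_s: 15.98
tcp_pos: [0.5197, 0.1242, 0.0235]
ee_rot: [0.615, 0.702, 0.236, -0.269]
wrist_force: [-0.1, -6.6, 2.7]
gripper_width: 0.0
```

```bash
python3 - <<'E'
from h import *
where()
s=snap('top','top7.png');b=snap('side','side7.png')
c=lambda i,x,y:cv2.resize(i[y:y+75,x:x+100],(400,300),interpolation=cv2.INTER_CUBIC)[:,:,::-1]
cv2.imwrite('pics/c8.png',np.clip(np.hstack([c(s['image'],150,125),c(b['image'],210,130)])*1.4,0,255).astype(np.uint8))
T=plan(cur(),Tof(bay(0,0,.0236),down(BY,42)),8)
E
```

```text
t 15.975 bay [-38.1   0.3  23.5] F -6.5 1.0 2.7
8 x [0.0088, 0.0001, 0.0078, -0.0, 0.0, 0.0] mm 4.7
```

View pics/c8.png

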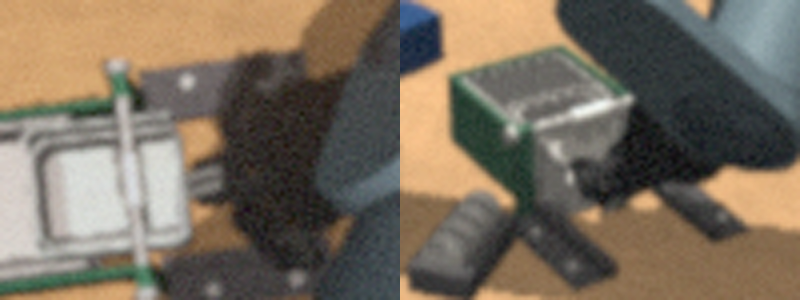

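Call:
step_arm:
  rows:
    - [[0.0088,0,0.0078,0,0,0],[0.0088,0,0.0078,0,0,0],[0.0088,0,0.0078,0,0,0],[0.0088,0,0.0078,0,0,0]]

```text
time_s: 16.58
tcp_pos: [0.5177, 0.1425, 0.0241]
ee_rot: [0.615, 0.702, 0.236, -0.269]
wrist_force: [1.4, -8.8, 6.5]
gripper_width: -0.003
```

Call:
step_arm:
  rows:
    - [[0.0088,0,0.0078,0,0,0],[0.0088,0,0.0078,0,0,0],[0.0088,0,0.0078,0,0,0],[0.0088,0,0.0078,0,0,0]]

```text
time_s: 17.08
tcp_pos: [0.5152, 0.1613, 0.0243]
ee_rot: [0.615, 0.702, 0.236, -0.269]
wrist_force: [0.7, -7.4, 4.1]
gripper_width: 0.003
```

Call:
step_arm:
  rows:
    - [[0.0037,0,0.0033,0,0,0],[0.0037,0,0.0033,0,0,0],[0,0,0,0,0,0]]

```text
time_s: 17.45
tcp_pos: [0.5145, 0.1654, 0.0242]
ee_rot: [0.615, 0.702, 0.236, -0.269]
wrist_force: [0.8, -4.3, 4.1]
gripper_width: -0.002
```

```bash
python3 - <<'E'
from h import *
where()
E
```

```text
t 17.45 bay [ 3.5 -0.  24.2] F -4.4 -0.3 4.1
```

Still only friction force; creep on until the force rises.

Call:
step_arm:
  rows:
    - [[0.0037,0,0.0033,0,0,0],[0.0037,0,0.0033,0,0,0]]

```text
time_s: 17.7
tcp_pos: [0.5141, 0.1691, 0.0242]
ee_rot: [0.615, 0.702, 0.236, -0.269]
wrist_force: [1.8, -7.7, 4.0]
gripper_width: -0.003
```

Call:
step_arm:
  rows:
    - [[0.0037,0,0.0033,0,0,0],[0,0,0,0,0,0]]

```text
time_s: 17.95
tcp_pos: [0.5138, 0.1713, 0.0243]
ee_rot: [0.615, 0.702, 0.236, -0.269]
wrist_force: [1.4, -6.4, 3.3]
gripper_width: 0.003
```

Call:
step_arm:
  rows:
    - [[0.0037,0,0.0033,0,0,0],[0,0,0,0,0,0]]

```text
time_s: 18.2
tcp_pos: [0.5135, 0.1733, 0.0242]
ee_rot: [0.615, 0.702, 0.236, -0.269]
wrist_force: [1.2, -4.5, 3.4]
gripper_width: -0.002
```

Call:
step_arm:
  rows:
    - [[0.0037,0,0.0033,0,0,0],[0,0,0,0,0,0]]

```text
time_s: 18.45
tcp_pos: [0.5135, 0.1746, 0.0243]
ee_rot: [0.615, 0.702, 0.236, -0.268]
wrist_force: [0.6, -9.0, 4.3]
gripper_width: -0.002
```

Call:
step_arm:
  rows:
    - [[0.0037,0,0.0033,0,0,0],[0,0,0,0,0,0]]

```text
time_s: 18.7
tcp_pos: [0.5141, 0.1751, 0.0243]
ee_rot: [0.616, 0.703, 0.236, -0.267]
wrist_force: [0.2, -17.3, 6.8]
gripper_width: 0.002
```

```bash
python3 - <<'E'
from h import *
where()
s=snap('top','top8.png');b=snap('side','side8.png')
c=lambda i,x,y:cv2.resize(i[y:y+75,x:x+100],(400,300),interpolation=cv2.INTER_CUBIC)[:,:,::-1]
cv2.imwrite('pics/c9.png',np.clip(np.hstack([c(s['image'],115,132),c(b['image'],200,125)])*1.4,0,255).astype(np.uint8))
E
```

```text
t 18.7 bay [13.1 -0.8 24.3] F -17.1 2.1 6.8
```

View pics/c9.png

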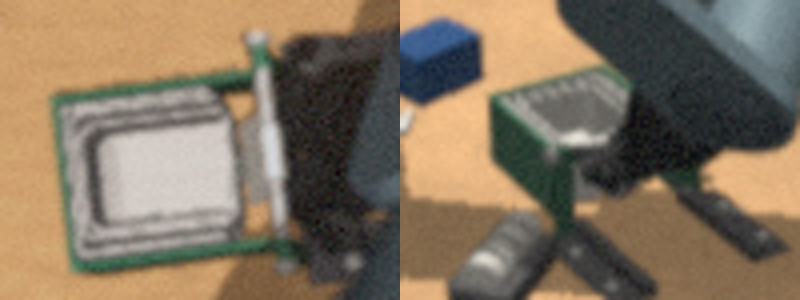

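Call:
step_arm:
  rows:
    - [[0.0045,0,0.004,0,0,0],[0,0,0,0,0,0]]

```text
time_s: 19.05
tcp_pos: [0.5147, 0.1756, 0.0243]
ee_rot: [0.616, 0.704, 0.235, -0.265]
wrist_force: [-1.2, -29.2, 9.9]
gripper_width: -0.001
```

Call:
step_arm:
  rows:
    - [[0.0045,0,0.004,0,0,0],[0,0,0,0,0,0],[0,0,0,0,0,0]]

```text
time_s: 19.42
tcp_pos: [0.5153, 0.176, 0.0244]
ee_rot: [0.616, 0.704, 0.234, -0.263]
wrist_force: [-2.0, -41.0, 11.3]
gripper_width: -0.0
```

Call:
step_arm:
  rows:
    - [[-0.015,0,-0.0135,0,0,0],[-0.028,0,-0.025,0,0,0],[-0.04,0,-0.036,0,0,0],[-0.04,0,-0.036,0,0,0],[-0.05,0,-0.045,0,0,0],[-0.05,0,-0.045,0,0,0],[-0.07,0,-0.063,0,0,0],[0,0,-0.12,0,0,0],[0,0,-0.12,0,0,0],[0,0,-0.1,0,0,0]]

```text
time_s: 20.68
tcp_pos: [0.5442, -0.0649, 0.1258]
ee_rot: [0.615, 0.702, 0.236, -0.27]
wrist_force: [-0.2, -0.3, -0.0]
gripper_width: 0.002
```

```bash
python3 - <<'E'
from h import *
where()
s=snap('top','top9.png');b=snap('side','side9.png')
c=lambda i,x,y,w:cv2.resize(i[y:y+w*3//4,x:x+w],(400,300),interpolation=cv2.INTER_CUBIC)[:,:,::-1]
cv2.imwrite('pics/c10.png',np.clip(np.vstack([np.hstack([c(s['image'],120,138,80),c(b['image'],205,130,80)])])*1.5,0,255).astype(np.uint8))
E
```

```text
t 20.675 bay [-228.8    0.7  125.8] F -0.3 0.2 -0.0
```

View pics/c10.png

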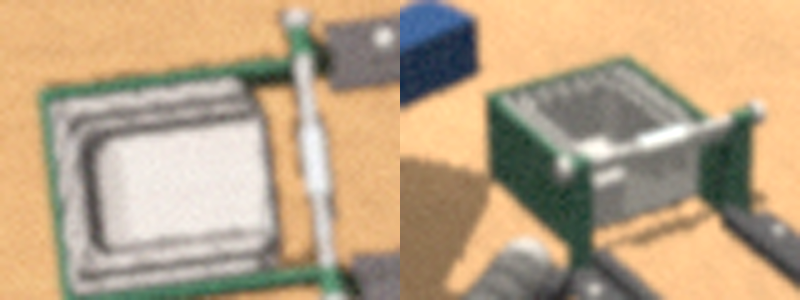

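```bash
python3 - <<'E'
from h import *
s=dict(np.load('pics/top.npz'))
a=np.radians(BY);u=np.array([np.cos(a),np.sin(a)])
for n,x,y,z in[('small rear',276,190,.033),('large rear rim',246,90,.055),('mid rear rim top',262,108,.0525),('mid rear bot',280,255,.0525),('bar',314,170,.07),('back outer',45,180,.058),('small nose',92,190,.05)]:
    print(n,((onz(s,120+x/5,138+y/5,z)[:2]-O[:2])@u*1e3).round(1))
E
```

```text
small rear 24.5
large rear rim 28.7
mid rear rim top 23.0
mid rear bot 23.0
bar 0.3
back outer 123.3
small nose 104.8
```

```bash
python3 - <<'E'
from h import *
f=[ctrl.snapshot('top')['image'].astype(float) for _ in range(6)]
g=[ctrl.snapshot('side')['image'].astype(float) for _ in range(6)]
c=lambda i,x,y,w,h,W,H:cv2.resize(np.mean(i,0)[y:y+h,x:x+w],(W,H),interpolation=cv2.INTER_CUBIC)[:,:,::-1]
L=c(f,124,145,64,64,480,480);R=c(g,222,140,40,60,320,480)
cv2.imwrite('pics/c11.png',np.clip(np.hstack([L,R])*1.5,0,255).astype(np.uint8))
E
python3 - <<'E'
from h import *
S=[ctrl.snapshot('top') for _ in range(8)]; im=np.mean([x['image'] for x in S],0).astype(np.float32); s=S[0]
M=np.linalg.inv(np.array(s['cam_to_world']))
def px(P):
    q=M@np.r_[P,1]; return s['cx']+s['fx']*q[0]/-q[2], s['cy']+s['fy']*q[1]/q[2]
def prof(xs,ys,z):
    m=np.array([[px(bay(x/1e3,y/1e3,z)) for y in ys] for x in xs],np.float32)
    return cv2.remap(im,m[...,0],m[...,1],cv2.INTER_CUBIC).mean(1).round().astype(int)
print('nose z=.05, y -15..15')
xs=np.arange(94,128,1.5)
for x,v in zip(xs,prof(xs,range(-15,16,3),.05)): print(x,v)
print('rear z=.033 y -12..12 ; z=.05 side walls')
xs=np.arange(10,44,1.5)
A=prof(xs,[-20,-16,-12,12,16,20],.033);B=prof(xs,[35.7],.0525);C=prof(xs,[-35.7],.0525);D=prof(xs,[41.5],.055);E=prof(xs,[-41.5],.055)
for r in zip(xs,A,B,C,D,E): print(*[v if np.isscalar(v) else v.tolist() for v in r])
E
```

```text
nose z=.05, y -15..15
94.0 [147 141 137]
95.5 [146 140 136]
97.0 [146 139 135]
98.5 [142 136 132]
100.0 [133 127 123]
101.5 [115 110 106]
103.0 [91 86 83]
104.5 [69 65 63]
106.0 [59 56 54]
107.5 [66 62 60]
109.0 [84 80 78]
110.5 [106 101  98]
112.0 [122 117 113]
113.5 [130 125 121]
115.0 [134 128 124]
116.5 [133 127 123]
118.0 [127 123 119]
119.5 [111 113 107]
121.0 [ 90 100  89]
122.5 [80 95 77]
124.0 [92 98 73]
125.5 [119 108  77]
127.0 [141 117  82]
rear z=.033 y -12..12 ; z=.05 side walls
10.0 [136, 125, 117] [115, 87, 61] [123, 95, 67] [93, 74, 51] [44, 43, 33]
11.5 [132, 114, 97] [127, 96, 65] [138, 107, 74] [95, 75, 51] [38, 38, 26]
13.0 [134, 109, 83] [137, 105, 72] [147, 115, 79] [98, 78, 54] [41, 41, 29]
14.5 [141, 110, 79] [147, 114, 79] [151, 119, 82] [102, 81, 56] [40, 40, 29]
16.0 [149, 115, 79] [152, 118, 82] [152, 120, 82] [101, 80, 56] [39, 40, 30]
17.5 [154, 120, 83] [153, 119, 82] [153, 121, 83] [100, 80, 55] [39, 41, 29]
19.0 [156, 122, 85] [149, 116, 80] [153, 121, 83] [99, 79, 55] [37, 38, 28]
20.5 [155, 121, 84] [138, 107, 74] [152, 120, 83] [97, 78, 55] [39, 3
[... 438 characters left out ...]
50]
31.0 [140, 136, 132] [74, 71, 68] [83, 79, 75] [74, 73, 68] [75, 73, 69]
32.5 [150, 145, 141] [78, 75, 72] [90, 85, 81] [80, 79, 74] [95, 92, 88]
34.0 [155, 150, 146] [85, 81, 78] [93, 88, 84] [91, 90, 85] [114, 110, 106]
35.5 [158, 152, 148] [92, 88, 85] [94, 89, 85] [104, 103, 98] [125, 120, 116]
37.0 [159, 154, 150] [98, 93, 90] [93, 88, 85] [113, 111, 106] [135, 130, 125]
38.5 [161, 155, 151] [98, 93, 89] [94, 89, 86] [115, 112, 108] [139, 134, 129]
40.0 [161, 155, 151] [98, 93, 90] [97, 92, 88] [118, 115, 110] [139, 133, 129]
41.5 [160, 155, 150] [98, 93, 90] [100, 95, 91] [122, 118, 114] [138, 133, 129]
43.0 [159, 153, 149] [98, 94, 91] [102, 97, 93] [124, 121, 116] [137, 132, 128]
```

```bash
python3 -c "
from plant import ctrl
print(ctrl.hand_in(), ctrl.state()['time_s'])"
```

```text
the job is handed in; nothing more can be done
the job is handed in; nothing more can be done
```

The three trays are nested in the green bay and I have handed the job in. I gripped the small tray near its rear and carried it into the open end of the middle tray. With the shut fingers leaned 42°, I then pushed both under the flap until the force rose steeply to 41 N. After that I drew the tool back clear. The arm clock read about 22 s, against the 54 s limit.

**Last checks:**
- **Nesting:** in the top view the three nose rims sit tight together against the back wall, with the light band from about 110.5 to 118.5 mm as expected. The small tray's rear is at about 30 mm (29 expected), and the middle tray's rear at about 32 mm (31.5 expected).
- **Flap:** it looked shut in both the top and side pictures. I did not measure its angle, nor its swing during the push; the small tray already looked home in the middle one before they reached it.
- **Arm:** clear of everything, with wrist force about 0 N.

**Checks that disagreed or failed:**
- **Rear edges:** my first hand-picked rear edges read 4 to 8 mm short. The camera sees each rear face's lower edge, and correcting for that explains the small and middle trays. I did not recheck the large tray's 5 mm the same way.
- **Stopping point:** the push stopped about 4 mm farther in than I had predicted. Error in the bay position and fingertip shape could explain it, but I did not confirm that.
- **Last close-up:** the viewer refused it because the picture limit was reached, so the nesting check above comes from pixel brightness readings.

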